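Jack up the front of an instrument stand

TASK

Lift the front of the small instrument stand with the lever jack so that a colleague can get at its front feet: set the jack flat on the worktop with its saddle centred under the round lift pad, and take the pump handle from its stand and push it fully home in the jack's upright socket. Then, with saddle, pad and handle in place, swing the handle down toward the jack's tail as far as it goes so that the jack raises the plate, and finish while still holding the handle down there: do not let go. Lift only with the jack, and leave the other things on the worktop where they are.

Things in the scene. Friction and masses are not known exactly. Their poses are not given: they have to be found in the camera images.
- plinth: Fixed instrument stand; origin: centre of the underside of its 130 x 180 mm foot plate. The top plate (130 x 150 mm, with a white cased instrument 150 mm high over all) is hinged at the rear (x = +55, z = 80 mm) and rests on two front posts (x = -50, y = +-70 mm). From its front edge (x = -65 mm) a tongue 36 mm wide juts 57 mm to -x, top 86 mm up; below the tongue it is empty.
- lift_pad (a point): The lift point: centre of the flat underside of a round steel pad, 22 mm across, under the end of the tongue; x = -110, y = 0, z = 74 mm in the stand's frame with the plate down. A round boss with a dark dot marks the spot on top of the tongue. Lifting here takes 5 to 10 N; the plate falls back when not held up; the jack pressed fully down raises the pad by about 17 mm.
- jack: Loose dark steel lever jack, 0.7 to 0.95 kg. Origin: underside of its base plate (185 x 70 x 10 mm, x from -95 to +90), +x to the nose (saddle), -x to the tail. Round tower with saddle at x = +65; lever socket between cheeks (53 mm over all, 48 tall) at x = -45. To carry it, grip the upright fin centred over the origin (near the centre of mass): 44 mm long in x, 16 mm thick in y, from 10 to 75 mm up.
- jack_saddle (a point): Centre of the flat top of the jack's round saddle, 34 mm across; x = +65, z = 62 mm in the jack's frame with the lever upright, so it slides under the pad with 12 mm to spare. It rises straight up 27 mm per rad of lever, 30 mm in all. The base plate reaches 25 mm beyond its centre.
- jack_socket (a point): Centre of the mouth of the jack's lever socket: a 30 x 30 mm steel block with a round hole 15.8 mm wide, chamfered, 35 mm deep, opening straight up while the lever is upright; mouth 80 mm above the jack's underside; z axis points out of the hole. The block turns about an axis along the jack's y, 45 mm below the mouth (x = -45, z = 35 mm in the jack's frame).
- jack_socket_floor (a point): Centre of the floor of the socket's hole, 35 mm below its mouth.
- jack_lever (a joint): Lever angle, rad: 0 = socket upright (a spring holds it there and brings it back when let go), grows as the handle's top swings toward the jack's tail (-x of the jack), stop at 1.1 (handle 27 degrees above level). The saddle meets the pad at about 0.44. Pressing at the handle's grip takes about 3 to 5 N under load.
- pump_handle: The loose pump handle: straight steel rod 14 mm across with a chamfered foot, 134 mm long, 0.12 kg; from 70 mm up it has a black rubber grip 18 mm across. Origin: centre of its foot; z axis along the rod to the grip end. It stands upright in the handle stand. Home in the socket, its foot is on the socket floor, 10 mm from the lever's turning axis.
- handle_stand: Fixed grey block that holds the pump handle, 60 x 60 mm (foot 76 x 76 mm), 45 mm tall; origin: centre of its underside. One upright round hole in the middle, 16.5 mm wide, 35 mm deep, so the handle's foot stands 10 mm above the worktop.
- gas_cylinder: Obstacle, fixed: tall grey gas cylinder, about 160 mm across and 0.5 m tall; 0.4 m up a knob and gauge stick out to 90 mm from its axis toward the robot, standing behind the work, between the instrument stand and the left side; keep hand and forearm clear of it. Origin: centre of its underside.
- vial_1: Bystander, to be left alone: small screw vial with a black cap, 22 mm across, 47 mm tall, standing; origin at the centre of its underside.
- petri_dish_a: Bystander, to be left alone: flat round petri dish, 60 mm across, 14 mm tall; origin at the centre of its underside.
- eyepiece_10: Bystander, to be left alone: black microscope eyepiece standing on its barrel, 37 mm across, 44 mm tall; origin at the centre of its underside.
- ptfe_tape: Bystander, to be left alone: white tape spool lying flat, 50 mm across, 14 mm tall; origin at the centre of its underside.
- vial_3: Bystander, to be left alone: small screw vial with a blue cap, 22 mm across, 47 mm tall, standing; origin at the centre of its underside.
- spanner_14: Bystander, to be left alone: flat open-ended spanner, 138 mm long, 5 mm thick; origin at the centre of its underside.
Things that resemble listed ones, but are neither listed nor needed, are in the scene too. What is shaped like the pump_handle but pink or red is not meant.

How it is judged (in metres and radians):
On the way, in this order (a step that is already met when the one before it is completed fails the run):
1. the pump handle is fully home in the jack's socket and the jack stands flat with its saddle under the lift pad, the plate still down (distance between pump_handle and jack_socket_floor below 0.006 m and angle between the z axis of pump_handle and the z axis of jack_socket, either way round below 0.12 rad and horizontal distance between jack_saddle and lift_pad below 0.01 m and angle between jack's own z axis and vertical below 0.08 rad and height (world z) of jack below 0.004 m and height (world z) of lift_pad below 0.076 m and value of joint jack_lever below 0.3 rad), for 0.1 s.
2. the jack has raised the plate (height (world z) of lift_pad above 0.083 m and contact force between jack and plinth above 2 N), for 0.2 s.
At the end, for the whole second after the job is handed in: Fingers still press the handle (over 1 N), lever past 0.95 rad, handle home (6 mm, 0.12 rad), jack flat, saddle within 10 mm of the pad centre and carrying it (over 3 N), pad raised to over 86 mm (12 mm lift), robot and handle not touching the instrument stand (distance between pump_handle and jack_socket_floor below 0.006 m and angle between the z axis of pump_handle and the z axis of jack_socket, either way round below 0.12 rad and horizontal distance between jack_saddle and lift_pad below 0.01 m and angle between jack's own z axis and vertical below 0.08 rad and height (world z) of jack below 0.004 m and value of joint jack_lever above 0.95 rad and height (world z) of lift_pad above 0.086 m and contact force between jack and plinth above 3 N and contact force between the fingers and pump_handle above 1 N and contact force between each of the arm, the fingers, pump_handle and plinth below 0.5 N); the arm keeps its last pose, push and grip.
It fails at once if a vial, the dish, the eyepiece, the tape spool or the spanner is moved by more than 20 mm (distance of any of vial_1, petri_dish_a, eyepiece_10, ptfe_tape, vial_3, spanner_14 from where it was at the start of the episode above 0.02 m).
It also fails if it takes over 67 s, if anything falls off the work surface, if the arm or the gripper's body presses on something with over 40 N, if the wrist force passes 120 N, or if a joint passes its speed limit or range.

ROBOT

A 6-joint arm with a two-finger parallel gripper is mounted at the origin on a cart in front of the work surface, level with it; the furniture and walls round the work are solid. World frame = base frame: x ahead of the robot, y to its left, z up, the work surface at z = 0. Lengths are in m, angles in degrees, forces in N, time in s.
With the tool pointing down it reaches from about 0.275 to 0.875 m from the base axis. Payload 12.5 kg.
Tool frame: the origin (TCP) lies between the finger pads; the fingertips stand 11 mm ahead of it and the grasp point (between the pads) lies 8 mm behind it; z points along the fingers, y is the line along which they close (so a half turn about z gives the same grasp; the last joint's range is limited). The gripper opens to 85 mm and grips with 20 to 120 N. Pads are 22 mm wide; open, the fingers measure 114 mm over their backs; the gripper's body (76 mm by 85 mm) begins 54 mm behind the grasp point. The pads swing forward as they close: fully open they stand 13 mm farther back than shut.
Start: joints at [67.46, 20.094, 94.641, -0, 65.266, -4.847], TCP at [0.167, 0.524, 0.242] pointing down, gripper open.
Joint ranges: [-157.81, 157.81], [-45, 120.19], [0.68, 151.7], [-89.99, 269.99], [4.06, 180], [-164.3, 164.3]. Speed limits (degrees/s): [127.2, 127.2, 159.86, 180, 180, 180].

INTERFACE

Orientations are given as a 3x3 rotation matrix whose columns are the frame's x, y, z axes.
In Python, from workcell import state, grab_frame, camera_info, hand_in gives the robot as it stands.
- The arm moves only by the tool move_arm, never from a script. Its argument "steps" is text: rows parted by semicolons, each of 4 numbers parted by spaces: the shift along the tool's x, y, z scaled (see below), then the turn about the tool's z scaled (see below). In form: dx dy dz yaw; .... A call has 1 to 8 rows; each row is the pose to reach, as a shift and turn from the pose commanded when the call began, along the tool's axes at that moment, turning the shorter way round; what a row does not reach only later rows make up. The controller multiplies each number of a shift by 0.4 m and each number of a turn by pi rad. A row lasts 1/10 s, in which the tool goes at most 50 mm and 8.59 degrees, less where a joint would pass 70% of its speed; a pose out of reach is approached as far as the arm can. A call with a number of a shift or a turn outside -1 to 1 is refused whole. A call with a gripper value outside its range is refused whole. "jaw" is the opening, from -1 (shut) to 1 (fully open), set as the call begins (left out, the last holds). The fingers move at their own pace and stop on an object; "squeeze" is the grip in N (left out, the last holds). Time passes only in rows, so rows that repeat a pose let the fingers close. It gives the time, the measured TCP pose, the force, the opening and the grip force at its end, in the units of the state.
- state(): the state, without advancing time (a new reading comes with each control period).
- grab_frame(name): name is "scene" or "top" or "wrist"; returns the picture (400x640x3 uint8, blue, green, red); there is no depth.
- camera_info(name): a dict with "fx", "fy", "cx", "cy" (pixels), "k1" (the pictures are not rectified: a ray, as slopes to the right and down, at radius r is drawn at 1 + k1 r^2 times it, then the intrinsics apply), "rvec" (rotation vector, rad) and "tvec" (3), from world to camera coordinates, as OpenCV has them; the wrist camera has in their place "hand_eye" (4x4, takes a point from camera to tool coordinates, whose origin is the TCP and whose axes are the flange's). Camera axes: x right, y down, z forward; pixel columns grow to the right and rows downward; lengths in m; the calibration is good to about 2 mm. A picture is of the moment at which its call begins: read the wrist's pose just before it. camera_info takes no time and is no camera call.
- hand_in(): hands the job in; it is judged then, once.
The state is a dict: "clock": time; "joint_positions": joint angles; "qd": joint speeds; "effort": joint torques, N m; "position": TCP position; "tool_rot": TCP orientation; "force": force on the tool from outside, world axes, zero at the start; "ft_torque": the same for the moment, N m; "opening": finger opening in m; "gripper_force": force on a finger pad.
Only numpy, scipy, OpenCV 4.12 (cv2) and the standard library are available. Lean on these libraries where they do the work, as an engineer would, in place of code of your own. Each camera call takes 0.05 s, during which the arm holds its last target. There are 200 camera calls.

## Working session

There is one attempt and no reset: what is moved stays moved. The work goes in short steps, Python scripts to look and compute and a tool call to move; the robot and the scene stay as the last step left them, time stands still between calls to the robot, and variables do not carry over. Pictures are saved under pics/ and viewed, at most 10 in all, crops included, and the job is handed in when it is done.

Besides the shell and the picture viewer there is one more tool, called after "Request:" as name(argument=value, ...) on one line, values as JSON. move_arm: Moves the arm, as the interface text tells. Its arguments: {"type":"object","properties":{"steps":{"type":"string"},"jaw":{"type":"number"},"squeeze":{"type":"number"}},"required":["steps"]}

```bash
mkdir -p pics; ls; python3 - <<'E'
from workcell import *
import cv2
s=state();print(s)
for n in("scene","top","wrist"):
    print(n,camera_info(n))
a=grab_frame("scene");b=grab_frame("top")
cv2.imwrite("pics/s0.png",a);cv2.imwrite("pics/t0.png",b)
E
```

```text
pics
{'clock': 0.0, 'joint_positions': array([ 6.74628705e+01,  2.01232890e+01,  9.46773461e+01,  1.00432162e-03,
        6.52662165e+01, -4.84617403e+00]), 'qd': array([ 0.12528144, -0.07719231,  0.00215436, -0.01581461, -0.06688514,
       -0.01801781]), 'effort': array([ 2.16130593e-04, -5.06109345e+01, -2.91403216e+01, -1.35607816e-04,
        4.66626312e-03,  1.37663715e-06]), 'position': array([0.16697327, 0.52370255, 0.24176581]), 'tool_rot': array([[-9.52707205e-01,  3.03889401e-01, -4.61910860e-04],
       [ 3.03889731e-01,  9.52706609e-01, -1.07157296e-03],
       [ 1.14425864e-04, -1.16126525e-03, -9.99999319e-01]]), 'force': array([ 0.02139966, -0.49523747,  1.49857281]), 'ft_torque': array([-0.03923692, -0.03271504, -0.03580768]), 'gripper_force': 0.0, 'opening': 0.08515631036415658}
scene {'fx': 488.8316753921692, 'fy': 488.8316753921692, 'cx': 322.1705596816641, 'cy': 194.35089615881043, 'k1': -0.02255899591745044, 'rvec': array([ 2.03776188, -0.93127902,  0.48873145]), 'tvec': array([-0.38194522,  0.32556588,  0.94979391])}
top {'fx': 437.1831375850832, 'fy': 437.1831375850832, 'cx': 318.39423937164656, 'cy': 195.45898474566295, 'k1': -0.10301076025265818, 'rvec': array([ 2.10450387, -2.1572673 ,  0.22873692]), 'tvec': array([-0.01353952,  0.57534074,  1.28000836])}
wrist {'fx': 302.66158826531125, 'fy': 302.66158826531125, 'cx': 323.0721333317641, 'cy': 202.87830033009587, 'k1': -0.04998532342685246, 'hand_eye': array([[-1.33929757e-03, -9.56338753e-01, -2.92257413e-01,
         7.44165411e-02],
       [ 9.99999000e-01, -1.14776984e-03, -8.26803486e-04,
        -1.11070475e-03],
       [ 4.55259970e-04, -2.92258228e-01,  9.56339334e-01,
        -1.30644433e-01],
       [ 0.00000000e+00,  0.00000000e+00,  0.00000000e+00,
         1.00000000e+00]])}
```

View pics/s0.png

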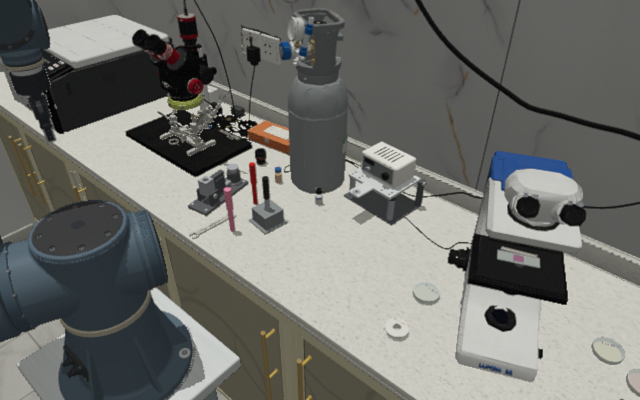

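View pics/t0.png

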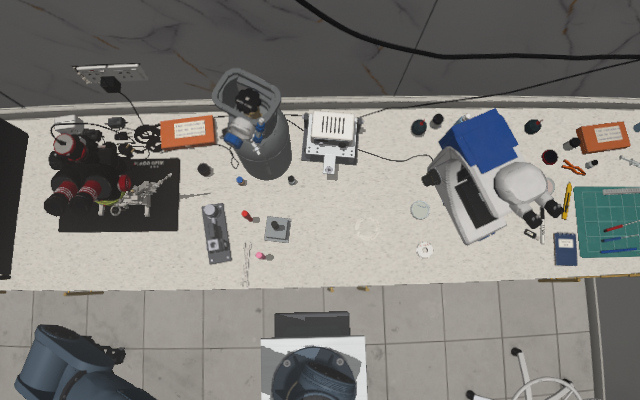

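The scene picture shows the jack at (218,188), the black handle in its grey stand at (266,205), red and pink decoys at (253,183) and (230,210), and the instrument stand at (386,185). In the top view the jack is at (215,232), the stand at (277,229), and the tongue end at (329,170).

```bash
cat > h.py <<'E'
import numpy as np,cv2
from workcell import *
def cam(n,s=None):
    c=camera_info(n)
    K=np.array([[c['fx'],0,c['cx']],[0,c['fy'],c['cy']],[0,0,1]]);
    if n=='wrist':
        T=np.eye(4);T[:3,:3]=s['tool_rot'];T[:3,3]=s['position'];T=np.linalg.inv(T@c['hand_eye']);R,t=T[:3,:3],T[:3,3]
    else: R=cv2.Rodrigues(c['rvec'])[0];t=np.array(c['tvec'])
    return K,np.array([c['k1'],0,0,0.]),R,t
def ray(C,uv):
    K,d,R,t=C
    p=cv2.undistortPoints(np.array([[uv]],float),K,d)[0,0]
    return -R.T@t,R.T@np.array([p[0],p[1],1])
def onz(C,uv,z):
    o,v=ray(C,uv);return o+v*(z-o[2])/v[2]
def proj(C,P):
    K,d,R,t=C
    return cv2.projectPoints(np.array(P,float).reshape(-1,3),cv2.Rodrigues(R)[0],t,K,d)[0][:,0]
E
python3 - <<'E'
from h import *
b=cv2.imread("pics/t0.png");T=cam('top')
cv2.imwrite("pics/tc.png",cv2.resize(b[125:270,190:370],None,fx=4.2,fy=4.1,interpolation=cv2.INTER_CUBIC))
a=cv2.imread("pics/s0.png")
cv2.imwrite("pics/sc.png",cv2.resize(a[130:250,180:430],None,fx=3.2,fy=3.2,interpolation=cv2.INTER_CUBIC))
print(-T[2].T@T[3])
for n,uv,z in[("tongue",(329,170),.086),("stand",(277,229),.045),("jack",(215,232),.06)]:print(n,onz(T,uv,z))
E
```

```text
[0.32126682 0.00543503 1.3661551 ]
tongue [ 0.64648444 -0.06112634  0.086     ]
stand [0.47613248 0.1002469  0.045     ]
jack [0.46937026 0.2855334  0.06      ]
```

View pics/tc.png

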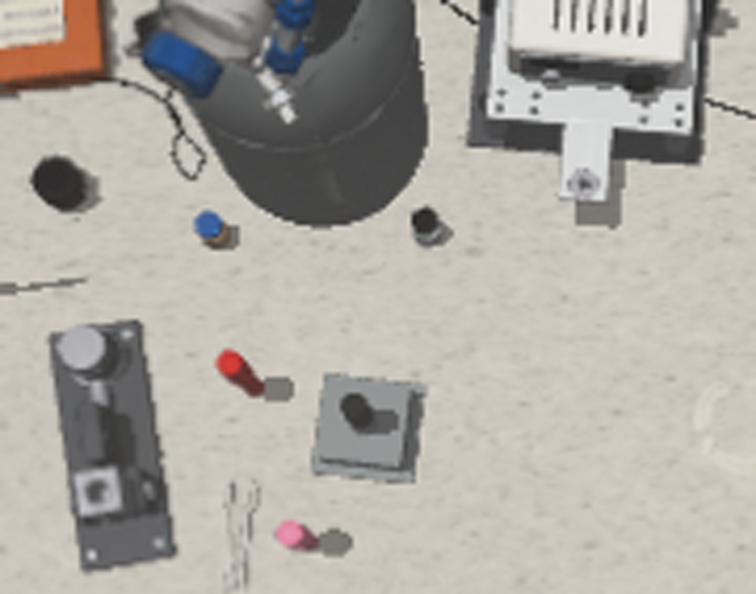

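View pics/sc.png

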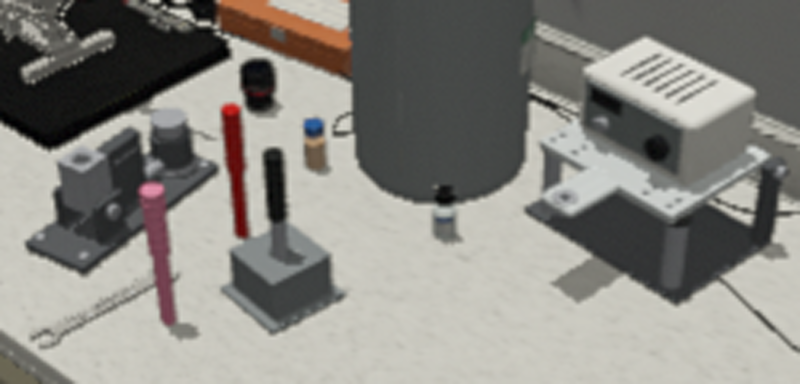

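Top crop: dark dot on the boss at (584,182), saddle (84,348), socket mouth (98,490), base corners (52,335),(140,322),(174,553),(85,570), handle top (356,410). The scene crop agrees: the handle is upright in its stand, and the socket sits on the robot side of the jack.

```bash
python3 - <<'E'
from h import *
T=cam('top');S=cam('scene')
f=lambda x,y:((x+.5)/4.2-.5+190,(y+.5)/4.1-.5+125)
g=lambda x,y:((x+.5)/3.2-.5+180,(y+.5)/3.2-.5+130)
for n,p,z in[("boss",(584,182),.088),("tongL",(560,198),.086),("tongR",(605,201),.086),("plateL",(489,115),.084),("plateR",(690,131),.084),("footL",(469,145),.005),("footR",(698,161),.005),
 ("saddle",(84,348),.062),("socket",(98,490),.08),("b1",(52,335),.01),("b2",(140,322),.01),("b3",(174,553),.01),("b4",(85,570),.01),
 ("htop",(352,408),.144),("red",(229,362),.144),("pink",(290,534),.144),("vialblk",(424,218),.047),("vialblue",(209,224),.047)]:
  print(n,onz(T,f(*p),z).round(4))
print("scene")
for n,p,z in[("boss",(566,197),.088),("saddle",(169,119),.062),("socket",(84,157),.08),("htop",(273,153),.144),("vialblk",(444,191),.047),("spA",(40,336),.005),("spB",(175,275),.005)]:
  print(n,onz(S,g(*p),z).round(4))
E
```

```text
boss [ 0.6491 -0.0601  0.088 ]
tongL [ 0.6378 -0.0426  0.086 ]
tongR [ 0.6349 -0.0749  0.086 ]
plateL [0.7029 0.007  0.084 ]
plateR [ 0.6876 -0.1386  0.084 ]
footL [0.7023 0.023  0.005 ]
footR [ 0.6856 -0.1526  0.005 ]
saddle [0.5378 0.3026 0.062 ]
socket [0.4314 0.2868 0.08  ]
b1 [0.5571 0.3388 0.01  ]
b2 [0.5658 0.2725 0.01  ]
b3 [0.3889 0.2455 0.01  ]
b4 [0.3774 0.311  0.01  ]
htop [0.4785 0.103  0.144 ]
red [0.5123 0.1856 0.144 ]
pink [0.3934 0.1449 0.144 ]
vialblk [0.6341 0.0567 0.047 ]
vialblue [0.6331 0.2153 0.047 ]
scene
boss [ 0.6511 -0.0615  0.088 ]
saddle [0.541  0.3014 0.062 ]
socket [0.4366 0.2872 0.08  ]
htop [0.4827 0.1    0.144 ]
vialblk [0.6359 0.0561 0.047 ]
spA [0.3153 0.2057 0.005 ]
spB [0.4388 0.1844 0.005 ]
```

```bash
cat >> h.py <<'E'
def rel(*targets):
    """targets: (x,y,z,angle of tool x in world deg)"""
    s=state();R=s['tool_rot'];a0=np.degrees(np.arctan2(R[1,0],R[0,0]))
    print('at',s['position'].round(4),round(a0,2),'F',s['force'].round(1),'t',s['clock'])
    for x,y,z,a in targets:
        d=R.T@(np.array([x,y,z])-s['position'])/.4
        t=-((a-a0+180)%360-180)/180
        print(d.round(4),round(t,4))
E
python3 - <<'E'
from h import *
rel((.475,.2925,.2,188.4),(.475,.2925,.24,188.4))
T=cam('top');print(onz(T,((325)/4.2+190,225/4.1+125),0))
E
```

```text
at [0.167  0.5238 0.2418] 162.31 F [-0.5 -0.4  0.4] t 0.1
[-0.9093 -0.3167  0.1048] -0.145
[-0.9092 -0.3168  0.0048] -0.145
[0.64009795 0.13285778 0.        ]
```

Request:
move_arm(steps="-0.909 -0.317 0.005 -0.145; -0.909 -0.317 0.005 -0.145; -0.909 -0.317 0.005 -0.145; -0.909 -0.317 0.005 -0.145; -0.909 -0.317 0.005 -0.145; -0.909 -0.317 0.005 -0.145; -0.909 -0.317 0.005 -0.145; -0.909 -0.317 0.005 -0.145", jaw=1, squeeze=80)

```text
clock: 0.9
position: [0.4763, 0.291, 0.2401]
tool_rot: [[-0.989, -0.146, -0.0], [-0.146, 0.989, -0.0], [0.0, -0.0, -1.0]]
force: [-0.0, 0.8, -0.3]
opening: 0.0857
gripper_force: 0.0
```

Request:
move_arm(steps="0 0 0 0; 0 0 0 0; 0 0 0 0; 0 0 0 0")

```text
clock: 1.3
position: [0.4741, 0.2935, 0.2403]
tool_rot: [[-0.989, -0.148, -0.0], [-0.148, 0.989, -0.0], [0.0, -0.0, -1.0]]
force: [-0.8, 0.4, 0.3]
opening: 0.0859
gripper_force: 0.0
```

```bash
python3 - <<'E'
from h import *
s=state();w=grab_frame('wrist');cv2.imwrite('pics/w1.png',w)
rel((.475,.2925,.2,188.4))
np.save('w1.npy',np.r_[s['position'],s['tool_rot'].ravel()])
E
```

```text
at [0.4742 0.2935 0.2403] -171.5 F [-0.4 -0.1  0.7] t 1.35
[-0.0017 -0.0027  0.1009] 0.0005
```

View pics/w1.png

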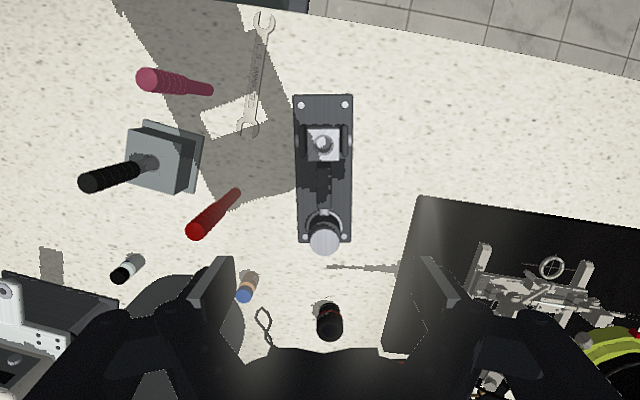

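Wrist view: jack squarely below, with the saddle top at (323,240), socket mouth at (324,144), and tail corners at (293,95) and (351,95).

```bash
python3 - <<'E'
from h import *
v=np.load('w1.npy');s=dict(position=v[:3],tool_rot=v[3:].reshape(3,3));W=cam('wrist',s)
for n,p,z in[("saddle",(323,240),.062),("socket",(323.5,144.5),.08),("t1",(293,95),.01),("t2",(351,94.5),.01),("n1",(298,243),.01),("n2",(353,242),.01)]:
  print(n,onz(W,p,z).round(4))
rel((.475,.2925,.052,188.4),(.475,.2925,.12,188.4))
E
```

```text
saddle [0.5361 0.3013 0.062 ]
socket [0.4306 0.2862 0.08  ]
t1 [0.3879 0.245  0.01  ]
t2 [0.3777 0.3099 0.01  ]
n1 [0.5679 0.2731 0.01  ]
n2 [0.5561 0.3437 0.01  ]
at [0.4742 0.2935 0.2403] -171.5 F [-0.4 -0.1  0.7] t 1.35
[-0.0017 -0.0027  0.4709] 0.0005
[-0.0017 -0.0027  0.3009] 0.0005
```

Request:
move_arm(steps="0 -0.003 0.1 0; 0 -0.003 0.2 0; 0 -0.003 0.3 0; 0 -0.003 0.4 0; 0 -0.003 0.44 0; 0 -0.003 0.47 0; 0 -0.003 0.47 0; 0 -0.003 0.47 0")

```text
clock: 2.15
position: [0.4755, 0.292, 0.0532]
tool_rot: [[-0.989, -0.147, 0.001], [-0.147, 0.989, 0.001], [-0.001, 0.0, -1.0]]
force: [-0.1, 0.2, 0.1]
opening: 0.0853
gripper_force: 0.0
```

Request:
move_arm(steps="0 0 0 0; 0 0 0 0; 0 0 0 0; 0 0 0 0; 0 0 0 0; 0 0 0 0; 0 0 0 0; 0 0 0 0", jaw=-1, squeeze=80)

```text
clock: 2.95
position: [0.4754, 0.2917, 0.0527]
tool_rot: [[-0.989, -0.146, 0.001], [-0.146, 0.989, 0.0], [-0.001, 0.0, -1.0]]
force: [-0.6, 2.5, 5.2]
opening: 0.0151
gripper_force: 78.3
```

```bash
python3 - <<'E'
from h import *
rel((.4754,.2917,.245,188.4),(.43,.13,.245,181),(.526,-.048,.245,174.3),(.526,-.048,.06,174.3))
E
```

```text
at [0.4754 0.2917 0.0527] -171.58 F [-0.6  2.5  5.2] t 2.95
[-4.000e-04  1.000e-04 -4.809e-01] 0.0001
[ 0.1711 -0.3832 -0.4811] 0.0412
[-0.0012 -0.8585 -0.4811] 0.0784
[-0.0009 -0.8587 -0.0186] 0.0784
```

Request:
move_arm(steps="0 0 -0.03 0; 0 0 -0.09 0; 0 0 -0.16 0; 0 0 -0.24 0; 0 0 -0.32 0; 0 0 -0.4 0; 0 0 -0.46 0; 0 0 -0.48 0")

```text
clock: 3.75
position: [0.4753, 0.2914, 0.2463]
tool_rot: [[-0.989, -0.146, 0.002], [-0.146, 0.989, 0.001], [-0.002, 0.001, -1.0]]
force: [0.6, 0.1, -9.7]
opening: 0.0149
gripper_force: 79.4
```

Request:
move_arm(steps="0.04 -0.09 0 0.01; 0.085 -0.19 0 0.02; 0.13 -0.29 0 0.03; 0.17 -0.383 0 0.041; 0.13 -0.49 0 0.05; 0.1 -0.6 0 0.06; 0.06 -0.7 0 0.07; 0.03 -0.79 0 0.078")

```text
clock: 4.55
position: [0.5093, -0.0249, 0.243]
tool_rot: [[-0.995, 0.1, -0.002], [0.1, 0.995, 0.0], [0.003, 0.0, -1.0]]
force: [0.5, 0.7, -9.0]
opening: 0.015
gripper_force: 80.8
```

```bash
python3 - <<'E'
from h import *
rel((.526,-.048,.245,174.3),(.526,-.048,.07,174.3))
print(state()['opening'])
E
```

```text
at [ 0.5093 -0.0249  0.243 ] 174.25 F [ 0.5  0.7 -9. ] t 4.55
[-0.0473 -0.0534 -0.0052] -0.0003
[-0.0484 -0.0534  0.4323] -0.0003
0.014963478015561043
```

Request:
move_arm(steps="-0.047 -0.056 0 0; -0.047 -0.056 0.05 0; -0.047 -0.056 0.13 0; -0.047 -0.056 0.21 0; -0.047 -0.056 0.29 0; -0.047 -0.056 0.37 0; -0.047 -0.056 0.42 0; -0.047 -0.056 0.432 0")

```text
clock: 5.35
position: [0.5236, -0.0467, 0.0683]
tool_rot: [[-0.995, 0.098, -0.007], [0.098, 0.995, 0.001], [0.007, 0.0, -1.0]]
force: [0.1, 0.2, -8.3]
opening: 0.0147
gripper_force: 80.8
```

Request:
move_arm(steps="0 0 0 0; 0 0 0 0; 0 0 0 0")

```text
clock: 5.65
position: [0.5266, -0.0471, 0.0726]
tool_rot: [[-0.995, 0.098, 0.002], [0.098, 0.995, -0.0], [-0.002, -0.0, -1.0]]
force: [0.6, 0.6, -8.6]
opening: 0.0147
gripper_force: 80.8
```

```bash
python3 - <<'E'
from h import *
s=state();w=grab_frame('wrist');sc=grab_frame('scene')
np.save('w2.npy',np.r_[s['position'],s['tool_rot'].ravel()])
cv2.imwrite('pics/w2.png',w);cv2.imwrite('pics/s2full.png',sc)
a=cv2.resize(sc[130:280,270:470],None,fx=4,fy=4,interpolation=cv2.INTER_CUBIC)
cv2.imwrite('pics/s2.png',a)
rel((.586,-.0543,.058,174.3),(.586,-.0543,.0527,174.3))
E
```

```text
at [ 0.5264 -0.0471  0.0724] 174.37 F [-0.8 -0.1 -9.2] t 5.75
[-0.1499 -0.0033  0.0362] 0.0004
[-0.1499 -0.0033  0.0494] 0.0004
```

View pics/s2.png

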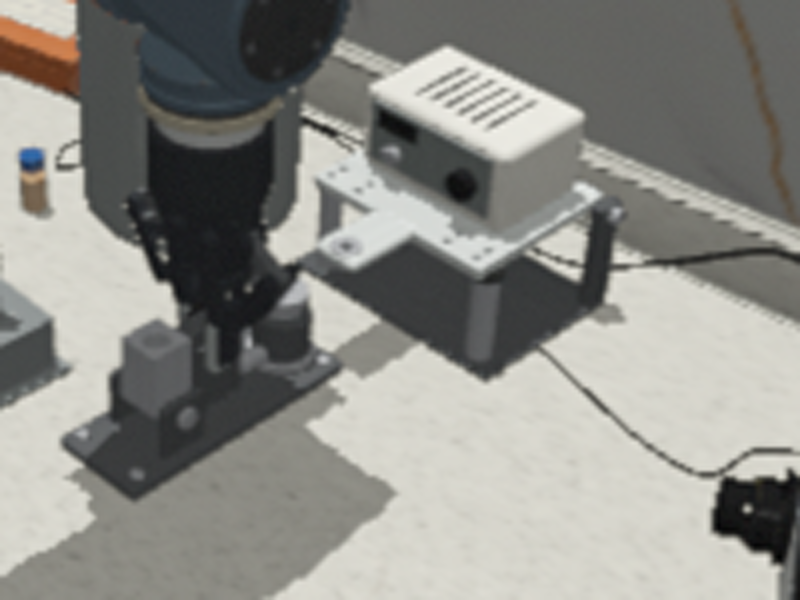

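The jack hangs level in front of the tongue: socket mouth (155,340), saddle (298,300), boss (347,245).

Request:
move_arm(steps="0 0 0.02 0; 0 0 0.037 0; 0 0 0.04 0; 0 0 0.04 0; 0 0 0.04 0; 0 0 0.04 0")

```text
clock: 6.35
position: [0.5262, -0.047, 0.0557]
tool_rot: [[-0.995, 0.098, 0.0], [0.098, 0.995, -0.0], [-0.0, -0.0, -1.0]]
force: [0.9, -0.7, -9.5]
opening: 0.0151
gripper_force: 81.0
```

Request:
move_arm(steps="-0.02 0 0 0; -0.05 -0.001 0 0; -0.08 -0.002 0 0; -0.11 -0.003 0 0; -0.135 -0.003 0 0; -0.15 -0.003 0 0; -0.15 -0.003 0 0; -0.15 -0.003 0 0")

```text
clock: 7.15
position: [0.5852, -0.054, 0.0553]
tool_rot: [[-0.995, 0.098, -0.001], [0.098, 0.995, 0.0], [0.001, 0.0, -1.0]]
force: [0.3, -0.6, -8.7]
opening: 0.0149
gripper_force: 81.1
```

```bash
python3 - <<'E'
from h import *
s=state();t=grab_frame('top');sc=grab_frame('scene')
cv2.imwrite('pics/s3full.png',sc);cv2.imwrite('pics/t3full.png',t)
a=cv2.resize(sc[150:260,300:420],None,fx=4,fy=5,interpolation=cv2.INTER_CUBIC)
b=cv2.resize(t[130:240,290:370],None,fx=4,fy=5,interpolation=cv2.INTER_CUBIC)
cv2.imwrite('pics/c3.png',np.hstack([a,b]))
rel((.586,-.0543,.0527,174.3))
E
```

```text
at [ 0.5851 -0.054   0.0554] 174.36 F [ 0.3 -0.9 -9.2] t 7.25
[-0.0023 -0.0005  0.0067] 0.0004
```

View pics/c3.png

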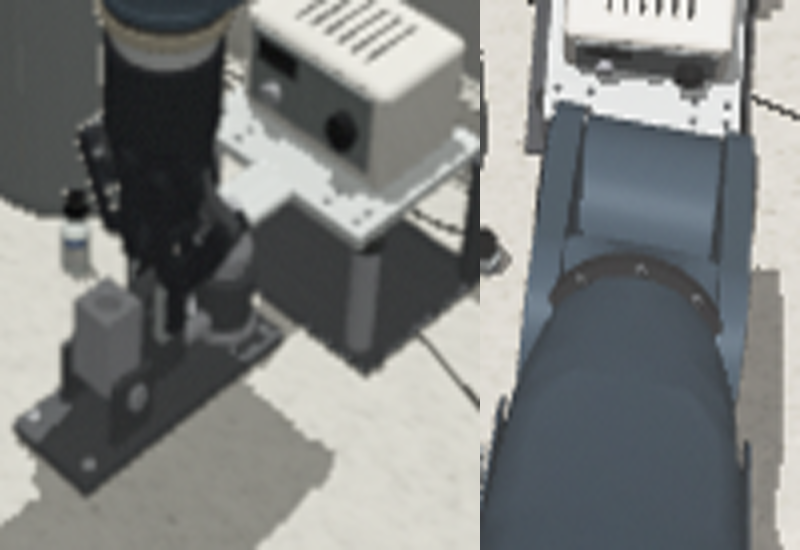

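The saddle is under the tongue end and the jack is level. Setting it down.

Request:
move_arm(steps="-0.002 0 0.003 0; -0.002 0 0.006 0; -0.002 0 0.008 0; -0.002 0 0.008 0; -0.002 0 0.008 0")

```text
clock: 7.75
position: [0.5865, -0.0542, 0.0529]
tool_rot: [[-0.995, 0.098, 0.001], [0.098, 0.995, -0.0], [-0.001, -0.0, -1.0]]
force: [-5.4, 0.2, 2.0]
opening: 0.015
gripper_force: 82.8
```

Request:
move_arm(steps="0 0 0 0; 0 0 0 0; 0 0 0 0; 0 0 0 0; 0 0 0 0; 0 0 0 0; 0 0 0 0; 0 0 0 0", jaw=1)

```text
clock: 8.55
position: [0.5864, -0.0542, 0.0523]
tool_rot: [[-0.995, 0.098, 0.0], [0.098, 0.995, -0.0], [-0.0, -0.0, -1.0]]
force: [0.1, -0.7, 0.1]
opening: 0.0854
gripper_force: 0.0
```

Request:
move_arm(steps="0 0 -0.05 0; 0 0 -0.12 0; 0 0 -0.2 0; 0 0 -0.3 0; 0 0 -0.4 0; 0.1 0 -0.45 0; 0.2 0 -0.45 0; 0.25 0 -0.45 0")

```text
clock: 9.35
position: [0.4845, -0.044, 0.2328]
tool_rot: [[-0.995, 0.098, 0.0], [0.098, 0.995, -0.0], [-0.0, -0.0, -1.0]]
force: [1.0, 0.8, -0.4]
opening: 0.0853
gripper_force: 0.0
```

```bash
python3 - <<'E'
from h import *
rel((.46,.09,.235,174.3),(.4805,.1015,.235,174.3),(.4805,.1015,.104,174.3))
E
```

```text
at [ 0.4845 -0.044   0.2328] 174.37 F [ 1.   0.8 -0.4] t 9.35
[ 0.0939  0.3273 -0.0055] 0.0004
[ 0.0457  0.361  -0.0055] 0.0004
[0.0458 0.361  0.322 ] 0.0004
```

```bash
python3 - <<'E'
from h import *
s=state();w=grab_frame('wrist');cv2.imwrite('pics/w4.png',w)
np.save('w4.npy',np.r_[s['position'],s['tool_rot'].ravel()])
E
```

Request:
move_arm(steps="0.05 0.09 0 0; 0.07 0.18 0 0; 0.095 0.27 0 0; 0.094 0.33 0 0; 0.094 0.33 0 0; 0.094 0.33 0 0; 0.094 0.33 0 0")

```text
clock: 10.1
position: [0.4625, 0.09, 0.2322]
tool_rot: [[-0.995, 0.099, -0.0], [0.099, 0.995, -0.0], [0.0, -0.0, -1.0]]
force: [0.5, -0.0, 0.2]
opening: 0.0851
gripper_force: 0.0
```

```bash
python3 - <<'E'
from h import *
s=state();w=grab_frame('wrist');t=grab_frame('top');sc=grab_frame('scene')
for n,i in(('w5',w),('t5',t),('s5',sc)):cv2.imwrite(f'pics/{n}.png',i)
np.save('w5.npy',np.r_[s['position'],s['tool_rot'].ravel()])
w4=cv2.imread('pics/w4.png')
a=cv2.resize(w4,(400,250))
b=cv2.resize(w,(400,250))
c=cv2.resize(t[150:240,290:370],(400,350),interpolation=cv2.INTER_CUBIC)  # x5, y3.889
d=cv2.resize(sc[150:250,290:410],(400,350),interpolation=cv2.INTER_CUBIC) # x3.33,y3.5
cv2.imwrite('pics/m5.png',np.vstack([np.hstack([a,b]),np.hstack([c,d])]))
rel((.4805,.1015,.235,174.3))
E
```

```text
at [0.4625 0.09   0.2323] 174.3 F [-0.2  0.5 -0.1] t 10.25
[-0.0419  0.0331 -0.0068] 0.0
```

View pics/m5.png

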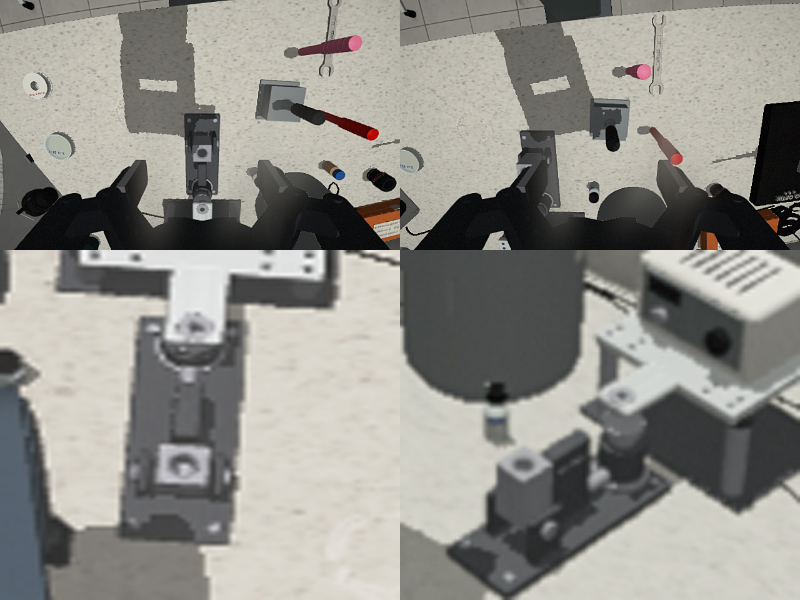

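Montage: in the first wrist view the socket mouth is at about (323,245) and the boss dot at (323,336). In the top view the socket is at about (326,205) and the boss dot at (328.6,169). The handle's top end in the second wrist view is at about (341,222). The jack is flat and aligned with the tongue. I'll refine these with local masks.

```bash
python3 - <<'E'
from h import *
def st(n):
    v=np.load(n);return dict(position=v[:3],tool_rot=v[3:].reshape(3,3))
W4=cam('wrist',st('w4.npy'));W5=cam('wrist',st('w5.npy'));T=cam('top');S=cam('scene')
for n,p,z,C in[("sockW",(323.5,245),.08,W4),("sockT",(326.2,204.9),.08,T),("sockS",(326.9,210.5),.08,S),("bossW",(323.5,336.3),.088,W4),("bossT",(328.6,169.2),.088,T),("bossS",(356.3,190.5),.088,S)]:
  print(n,onz(C,p,z).round(4))
w4=cv2.cvtColor(cv2.imread('pics/w4.png'),6);w5=cv2.cvtColor(cv2.imread('pics/w5.png'),6)
print(w4[226:266:2,304:346:2])
m=(w5[170:260,310:370]<45).astype(np.uint8)
n,l,sta,c=cv2.connectedComponentsWithStats(m);print(sta[1:],c[1:])
E
```

```text
sockW [ 0.5413 -0.0506  0.08  ]
sockT [ 0.5408 -0.0497  0.08  ]
sockS [ 0.5457 -0.0499  0.08  ]
bossW [ 0.6484 -0.0612  0.088 ]
bossT [ 0.6485 -0.0599  0.088 ]
bossS [ 0.6532 -0.0591  0.088 ]
[[ 37  28  40  59  62  61  58  61  59  57  59  59  60  61  57  59  64  36
   22  65  69]
 [ 39  28  43  60  62  58  58  61  60  58  60  59  63  61  60  62  63  42
   30  64  72]
 [ 38  29  44  59  58  61  58  58  55  54  52  52  53  54  56  54  57  40
   30  68  71]
 [ 38  29  61  80  79  80  80 112 140 144 143 140 152 145 148 144 151  95
   29  68  73]
 [ 57  26  86  86  84  88  82 121 158 159 151 164 164 160 157 164 166 119
   29  67  73]
 [ 62  21  85  84  88  85 113 146 160 146 156 163 160 157 161 162 169 108
   29  69  74]
 [ 76  26  84  85  85 116 149 136 101 111  89  95 140 162 163 164 166 101
   37  64  73]
 [ 72  42  79  89  82  74 133  65  58  61  55  57  67 124 169 160 162 101
   43  70  71]
 [ 72  50  75  88  80 143 104  64  63  61  60  59  57 100 147 160 160 100
   52  67  72]
 [ 70  56  75  77  68 141  72  66  60  62  64  61  61  71 131 160 164 101
   68  66  72]
 [ 73  76  68 134 
[... 274 characters left out ...]
 157 125 137 133 127 132 128 160 159 156 160  87
   75  76  79]
 [ 77  76  77 162 163 157 158 158 155 156 153 152 158 160 155 157 161  81
   76  75  79]
 [ 75  76  79 170 158 159 158 164 162 159 159 157 164 155 160 155 168  81
   75  75  78]
 [ 77  73  75 129 124 118 125 124 123 121 118 121 119 127 130 134 141  86
   79  76  77]
 [ 79  77  78  32  35  39  29  22  21  20  20  23  23  58  72  73  71  77
   77  78  75]
 [ 75  80  80  38  38  43  37  39  41  39  37  42  30  50  80  74  73  77
   76  77  78]
 [ 73  75  77  36  40  41  50  68  68  67  67  70  67  57  75  75  76  78
   76  76  79]]
[[ 10   0  44   3  63]
 [ 19  30  22  43 744]] [[34.96825397  0.33333333]
 [28.92741935 51.44623656]]
```

```bash
python3 - <<'E'
from h import *
v=np.load('w5.npy');s=dict(position=v[:3],tool_rot=v[3:].reshape(3,3));W5=cam('wrist',s)
w5=cv2.cvtColor(cv2.imread('pics/w5.png'),6)
m=(w5[190:260,310:370]<45)
for r in range(0,60,4):
    c=np.where(m[r])[0]; print(190+r,(c.min()+310,c.max()+310) if len(c) else None,end=' ')
print()
th=np.linspace(0,2*np.pi,73)
def model(x,y):
    q=[]
    for z in(.144,.080):
        q.append(proj(W5,np.c_[x+.009*np.cos(th),y+.009*np.sin(th),0*th+z]))
    return [ (k.min(0).round(1),k.max(0).round(1)) for k in q]
print(model(.4805,.1015));print(model(.4785,.1015))
# stand hole ellipse / block
T=cam('top')
E
```

```text
190 None 194 None 198 None 202 (np.int64(332), np.int64(342)) 206 (np.int64(330), np.int64(345)) 210 (np.int64(329), np.int64(346)) 214 (np.int64(329), np.int64(347)) 218 (np.int64(329), np.int64(348)) 222 (np.int64(330), np.int64(349)) 226 (np.int64(330), np.int64(350)) 230 (np.int64(330), np.int64(350)) 234 (np.int64(331), np.int64(350)) 238 (np.int64(333), np.int64(348)) 242 (np.int64(341), np.int64(341)) 246 None 
[(array([330.2, 222.2]), array([353.2, 243.6])), (array([328.7, 199. ]), array([347.1, 216.4]))]
[(array([329.9, 219.8]), array([353. , 241.2])), (array([328.5, 197. ]), array([346.9, 214.5]))]
```

```bash
python3 - <<'E'
from h import *
rel((.4798,.1007,.235,174.3),(.4798,.1007,.107,174.3))
E
```

```text
at [0.4625 0.09   0.2323] 174.3 F [-0.2  0.5 -0.1] t 10.25
[-0.0404  0.031  -0.0068] 0.0
[-0.0404  0.031   0.3132] 0.0
```

Request:
move_arm(steps="-0.04 0.031 0 0; -0.04 0.031 0 0; -0.04 0.031 0.06 0; -0.04 0.031 0.13 0; -0.04 0.031 0.2 0; -0.04 0.031 0.27 0; -0.04 0.031 0.313 0; -0.04 0.031 0.313 0")

```text
clock: 11.05
position: [0.478, 0.1008, 0.1052]
tool_rot: [[-0.995, 0.099, -0.004], [0.099, 0.995, -0.001], [0.004, -0.001, -1.0]]
force: [-0.5, -0.6, 0.2]
opening: 0.0854
gripper_force: 0.0
```

Request:
move_arm(steps="0 0 0 0; 0 0 0 0; 0 0 0 0; 0 0 0 0; 0 0 0 0; 0 0 0 0; 0 0 0 0; 0 0 0 0", jaw=-1, squeeze=40)

```text
clock: 11.85
position: [0.48, 0.1016, 0.1076]
tool_rot: [[-0.995, 0.098, 0.001], [0.098, 0.995, 0.0], [-0.001, 0.0, -1.0]]
force: [-0.2, 0.9, 5.8]
opening: 0.0168
gripper_force: 39.1
```

Request:
move_arm(steps="0 0 -0.03 0; 0 0 -0.06 0; 0 0 -0.1 0; 0 0 -0.15 0; 0 0 -0.2 0; 0 0 -0.25 0; 0 0 -0.27 0; 0 0 -0.27 0")

```text
clock: 12.65
position: [0.4799, 0.1015, 0.2163]
tool_rot: [[-0.995, 0.098, 0.002], [0.098, 0.995, 0.0], [-0.002, 0.0, -1.0]]
force: [-0.7, 0.4, -0.8]
opening: 0.0169
gripper_force: 39.1
```

```bash
python3 - <<'E'
from h import *
rel((.5414,-.0506,.21,174.3))
E
```

```text
at [0.4799 0.1015 0.2163] 174.37 F [-0.7  0.4 -0.8] t 12.65
[-0.1902 -0.3634  0.016 ] 0.0004
```

Request:
move_arm(steps="-0.03 -0.06 0 0; -0.07 -0.13 0 0; -0.11 -0.21 0 0; -0.15 -0.29 0 0; -0.18 -0.345 0 0; -0.19 -0.362 0 0; -0.19 -0.362 0.03 0; -0.19 -0.362 0.06 0")

```text
clock: 13.45
position: [0.5403, -0.0492, 0.1896]
tool_rot: [[-0.995, 0.098, -0.001], [0.098, 0.995, 0.0], [0.001, 0.0, -1.0]]
force: [0.2, -0.2, -1.2]
opening: 0.0171
gripper_force: 39.3
```

Request:
move_arm(steps="0 0 0 0; 0 0 0 0; 0 0 0 0; 0 0 0 0")

```text
clock: 13.85
position: [0.5411, -0.0498, 0.1915]
tool_rot: [[-0.995, 0.098, 0.001], [0.098, 0.995, -0.0], [-0.001, -0.0, -1.0]]
force: [-0.5, -0.6, -2.1]
opening: 0.0171
gripper_force: 39.3
```

```bash
python3 - <<'E'
from h import *
s=state();w=grab_frame('wrist');sc=grab_frame('scene');t=grab_frame('top')
cv2.imwrite('pics/w6.png',w)
np.save('w6.npy',np.r_[s['position'],s['tool_rot'].ravel()])
a=cv2.resize(w[160:280,270:380],(440,480),interpolation=cv2.INTER_CUBIC)
b=cv2.resize(sc[150:230,295:355],(360,480),interpolation=cv2.INTER_CUBIC)
cv2.imwrite('pics/m6.png',np.hstack([a,b]))
rel((.5412,-.05,.19,174.3))
W=cam('wrist',s)
p=s['position']
print(proj(W,[[p[0],p[1],p[2]-.0973],[.5413,-.0506,.08],[.5413,-.0506,.11]]))
S=cam('scene');print(proj(S,[[p[0],p[1],p[2]-.0973],[.5413,-.0506,.08]]))
E
```

```text
at [ 0.5411 -0.05    0.1914] 174.37 F [ 0.2 -0.1 -1.2] t 14.0
[-0.0003  0.0001  0.0034] 0.0004
[[324.74965958 208.84964773]
 [323.74853952 203.86194087]
 [323.82523014 215.81766699]]
[[325.76667055 206.79858837]
 [325.97498227 211.44519111]]
```

View pics/m6.png

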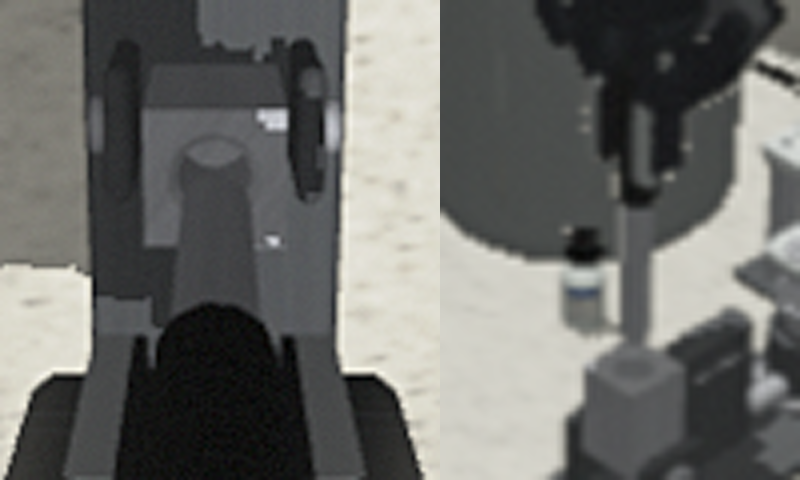

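The wrist crop shows the hole centred at x≈214 with the rod foot at x≈214, and the foot's near edge sits as predicted, so the rod is aligned over the socket. Lowering.

Request:
move_arm(steps="0 0 0.01 0; 0 0 0.02 0; 0 0 0.03 0; 0 0 0.04 0; 0 0 0.05 0; 0 0 0.06 0; 0 0 0.06 0")

```text
clock: 14.7
position: [0.5407, -0.0501, 0.1665]
tool_rot: [[-0.995, 0.098, -0.001], [0.098, 0.995, 0.0], [0.001, 0.0, -1.0]]
force: [-0.4, -0.7, -1.1]
opening: 0.0172
gripper_force: 39.3
```

Request:
move_arm(steps="0 0 0.01 0; 0 0 0.02 0; 0 0 0.03 0; 0 0 0.04 0; 0 0 0.05 0; 0 0 0.06 0; 0 0 0.063 0; 0 0 0.063 0")

```text
clock: 15.5
position: [0.5414, -0.0502, 0.1426]
tool_rot: [[-0.995, 0.098, 0.001], [0.098, 0.995, -0.0], [-0.001, -0.0, -1.0]]
force: [-2.6, 0.8, 7.8]
opening: 0.017
gripper_force: 40.2
```

Request:
move_arm(steps="0 0 0.001 0; 0 0 0.001 0; 0 0 0.001 0; 0 0 0.001 0; 0 0 0.001 0", squeeze=25)

```text
clock: 16.0
position: [0.5415, -0.0502, 0.1425]
tool_rot: [[-0.995, 0.098, 0.002], [0.098, 0.995, -0.0], [-0.002, -0.0, -1.0]]
force: [-2.0, 1.0, 11.1]
opening: 0.0173
gripper_force: 40.6
```

Request:
move_arm(steps="0.014 0.000 0.000 0; 0.029 0 0.001 0; 0.043 0 0.003 0; 0.057 0 0.006 0; 0.071 0 0.009 0; 0.085 0 0.013 0; 0.099 0 0.017 0; 0.112 0 0.023 0")

```text
clock: 16.8
position: [0.4967, -0.0457, 0.1329]
tool_rot: [[-0.995, 0.098, 0.002], [0.098, 0.995, -0.0], [-0.002, -0.0, -1.0]]
force: [0.6, 1.0, 10.7]
opening: 0.0171
gripper_force: 41.3
```

```bash
python3 - <<'E'
from h import *
s=state();p=s['position']+[0,0,.008]
print(p,s['force'],s['opening'])
d=np.hypot(p[0]-.5413,p[1]+.0502);print(np.arctan2(d,p[2]-.035),np.hypot(d,p[2]-.035))
E
```

```text
[ 0.49674044 -0.04572017  0.14086175] [ 0.63941873  0.98254088 10.65112422] 0.01708023462230595
0.4002128150867418 0.11494491485320274
```

Request:
move_arm(steps="0.013 0 0.006 0; 0.026 0 0.012 0; 0.038 0 0.02 0; 0.05 0 0.027 0; 0.062 0 0.036 0; 0.073 0 0.045 0; 0.084 0 0.054 0; 0.094 0 0.064 0", jaw=-1, squeeze=25)

```text
clock: 17.6
position: [0.4588, -0.042, 0.1069]
tool_rot: [[-0.995, 0.098, 0.001], [0.098, 0.995, -0.0], [-0.001, -0.0, -1.0]]
force: [0.8, 0.5, 7.0]
opening: 0.0168
gripper_force: 40.9
```

```bash
python3 - <<'E'
from h import *
s=state();p=s['position']+[0,0,.008]
print(p,s['force'],s['opening'],s['gripper_force'])
d=np.hypot(p[0]-.5413,p[1]+.0502);print(np.arctan2(d,p[2]-.035),np.hypot(d,p[2]-.035))
E
```

```text
[ 0.45879908 -0.041975    0.11487141] [0.80023182 0.47017723 7.0117486 ] 0.016754522517258404 40.8646013994985
0.8040621088499337 0.11512382832723934
```

Request:
move_arm(steps="0.01 0 0.01 0; 0.019 0 0.0215 0; 0.028 0 0.033 0; 0.036 0 0.045 0; 0.043 0 0.057 0; 0.05 0 0.07 0; 0.051 0 0.072 0; 0.051 0 0.072 0")

```text
clock: 18.4
position: [0.4378, -0.0399, 0.0777]
tool_rot: [[-0.995, 0.098, -0.002], [0.098, 0.995, 0.0], [0.002, 0.0, -1.0]]
force: [-1.7, 0.5, 7.4]
opening: 0.0172
gripper_force: 39.8
```

Request:
move_arm(steps="0 0 0 0; 0 0 0 0; 0 0 0 0; 0 0 0 0")

```text
clock: 18.8
position: [0.4378, -0.0399, 0.0778]
tool_rot: [[-0.995, 0.098, -0.001], [0.098, 0.995, 0.0], [0.001, 0.0, -1.0]]
force: [-2.1, 0.2, 7.1]
opening: 0.0166
gripper_force: 39.8
```

```bash
python3 - <<'E'
from h import *
s=state();p=s['position']+[0,0,.008]
print(p,s['force'],s['opening'],s['gripper_force'])
d=np.hypot(p[0]-.5413,p[1]+.0502);print(np.arctan2(d,p[2]-.035),np.hypot(d,p[2]-.035))
sc=grab_frame('scene');t=grab_frame('top')
b=cv2.resize(sc[150:250,295:415],(480,400),interpolation=cv2.INTER_CUBIC)
c=cv2.resize(t[150:250,290:370],(320,400),interpolation=cv2.INTER_CUBIC)
cv2.imwrite('pics/m7.png',np.hstack([b,c]))
E
```

```text
[ 0.43782373 -0.039856    0.0858326 ] [-2.08822003  0.16710431  7.12772291] 0.016568607811610493 39.818132088985294
1.1161386355860339 0.11575098251255561
```

View pics/m7.png

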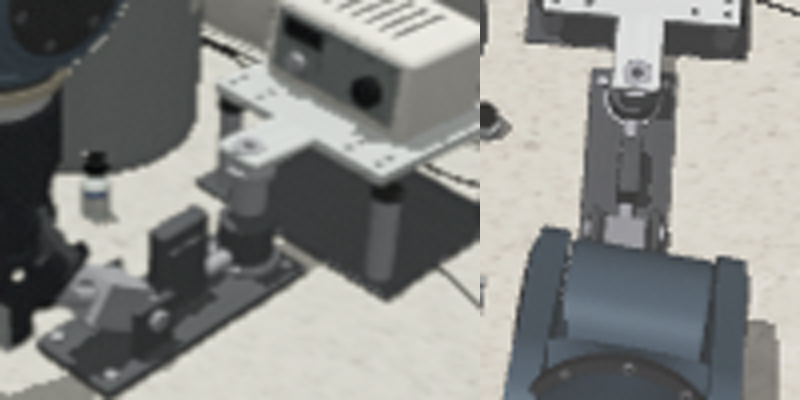

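The picture shows the plate lifted off its posts (gap at (385,190)), the saddle extended against the tongue at (250,165), the socket tilted down to the tail, and the jack flat.

```bash
python3 -c "
from workcell import *
print(hand_in())"
```

```text
the job is handed in; nothing more can be done
None
```

I handed the job in at about 19 s of the 67 s limit. The jack holds the stand's plate up off its front posts, and the gripper still holds the handle down at about 1.1 rad; the hand-in returned no verdict.

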